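# Find and open the hatch in the model base

## Task

One of the four identical white panels in the model base is a hatch that rocks on a pivot across its middle; the other three are packed from below. With the fingertips, press near the end of the panels without forcing them until you find the one that rocks, then push that one round until it stands open at 60 degrees or steeper, and leave it standing open with the hand clear. Pick nothing up, and leave the model houses and everything else on the desk where they are.

Things in the scene. Friction and masses are not known exactly. Their poses are not given: they have to be found in the camera images.
- base: fixed cork-brown model base 75 mm high. Origin on the desk under the middle of the panel row; reaches 74 mm to -x, 108 mm to +x, 207 mm either way in y. Under each panel a well 116 x 76 mm, its floor 6 mm above the desk: three are filled by hidden blocks to 1.5 mm below the panel, one holds only a flat box 8 mm high. Model houses up to 24 mm high stand on the far strip and both ends
- panel_1_top (a point): centre of panel 1's top face (leftmost of four, seen from the robot; 86 mm apart). White panel 110 mm along its x (away from the robot), 70 mm along y, 6 mm thick, a grey dot near each end; top flush with the base, 75 mm above the desk. z is its normal; tilts with the panel. If free, its well lets fingertips follow it down 55 mm
- panel_1 (a joint): tilt of panel 1 (rad) about its pivot along y across its middle, 3 mm below the top. 0 flat, + far (+x) end down and near end up, - the other way; stops at +-1.35, starts within 0.012 of 0. Packed panels give about 0.04 at most; the free one turns stiffly (2 N pressed 30 mm from the middle) and stays at any tilt. Never load it with over 60 N
- panel_2_top (a point): centre of panel 2's top face (second from left of four, seen from the robot; 86 mm apart). White panel 110 mm along its x (away from the robot), 70 mm along y, 6 mm thick, a grey dot near each end; top flush with the base, 75 mm above the desk. z is its normal; tilts with the panel. If free, its well lets fingertips follow it down 55 mm
- panel_2 (a joint): tilt of panel 2 (rad) about its pivot along y across its middle, 3 mm below the top. 0 flat, + far (+x) end down and near end up, - the other way; stops at +-1.35, starts within 0.012 of 0. Packed panels give about 0.04 at most; the free one turns stiffly (2 N pressed 30 mm from the middle) and stays at any tilt. Never load it with over 60 N
- panel_3_top (a point): centre of panel 3's top face (third from left of four, seen from the robot; 86 mm apart). White panel 110 mm along its x (away from the robot), 70 mm along y, 6 mm thick, a grey dot near each end; top flush with the base, 75 mm above the desk. z is its normal; tilts with the panel. If free, its well lets fingertips follow it down 55 mm
- panel_3 (a joint): tilt of panel 3 (rad) about its pivot along y across its middle, 3 mm below the top. 0 flat, + far (+x) end down and near end up, - the other way; stops at +-1.35, starts within 0.012 of 0. Packed panels give about 0.04 at most; the free one turns stiffly (2 N pressed 30 mm from the middle) and stays at any tilt. Never load it with over 60 N
- panel_4_top (a point): centre of panel 4's top face (rightmost of four, seen from the robot; 86 mm apart). White panel 110 mm along its x (away from the robot), 70 mm along y, 6 mm thick, a grey dot near each end; top flush with the base, 75 mm above the desk. z is its normal; tilts with the panel. If free, its well lets fingertips follow it down 55 mm
- panel_4 (a joint): tilt of panel 4 (rad) about its pivot along y across its middle, 3 mm below the top. 0 flat, + far (+x) end down and near end up, - the other way; stops at +-1.35, starts within 0.012 of 0. Packed panels give about 0.04 at most; the free one turns stiffly (2 N pressed 30 mm from the middle) and stays at any tilt. Never load it with over 60 N
- house_a: loose white model house 24 x 36 x 20 mm on the base's far strip, origin at centre of its underside; leave alone
- house_b: loose orange model house 24 x 30 x 24 mm on the base's far strip, origin at centre of its underside; leave alone
- ink: amber ink jar, 44 mm across, 75 mm high, on the desk, origin at centre of its underside; leave alone
- cup: white mug, 80 mm across, 65 mm high, origin at centre of its underside; leave alone
- tape: yellow roll of tape lying flat, 90 mm across, 22 mm high, origin at centre of its underside; leave alone
- eraser: blue eraser 22 x 50 x 14 mm on the desk in front of the base, origin at centre of its underside; leave alone
- brush: brush lying on the desk, handle to its -x, 200 mm long, 20 mm thick, origin at its middle on the desk; leave alone

How it is judged:
On the way:
1. the fingers, touching it, have rocked the free panel by more than 0.15 rad (((contact force between the fingers and panel_1 above 0.3 N and value of joint panel_1 above 0.15 rad) or (contact force between the fingers and panel_1 above 0.3 N and value of joint panel_1 below -0.15 rad) or (contact force between the fingers and panel_2 above 0.3 N and value of joint panel_2 above 0.15 rad) or (contact force between the fingers and panel_2 above 0.3 N and value of joint panel_2 below -0.15 rad) or (contact force between the fingers and panel_3 above 0.3 N and value of joint panel_3 above 0.15 rad) or (contact force between the fingers and panel_3 above 0.3 N and value of joint panel_3 below -0.15 rad) or (contact force between the fingers and panel_4 above 0.3 N and value of joint panel_4 above 0.15 rad) or (contact force between the fingers and panel_4 above 0.3 N and value of joint panel_4 below -0.15 rad))), for 0.05 s.
At the end, for the whole second after the job is handed in: One panel stands tilted by more than 1.0 rad (57 degrees), either way, and all panels are at rest; each loose thing is within 30 mm of where it began ((value of joint any of panel_1, panel_2, panel_3, panel_4 above 1 rad or value of joint any of panel_1, panel_2, panel_3, panel_4 below -1 rad) and velocity of joint panel_1 between -0.1 and 0.1 rad/s and velocity of joint panel_2 between -0.1 and 0.1 rad/s and velocity of joint panel_3 between -0.1 and 0.1 rad/s and velocity of joint panel_4 between -0.1 and 0.1 rad/s and distance of each of house_a, house_b, ink, cup, tape, eraser, brush from where it was at the start of the episode below 0.03 m); the robot touches nothing.
It fails at once if a model house, the ink, cup, tape, eraser or brush is lifted or moved more than 30 mm (distance of any of house_a, house_b, ink, cup, tape, eraser, brush from where it was at the start of the episode above 0.03 m).
It fails at once if the robot loads a panel with more than 60 N (contact force between any of the arm, the fingers and panel_1 above 60 N or contact force between any of the arm, the fingers and panel_2 above 60 N or contact force between any of the arm, the fingers and panel_3 above 60 N or contact force between any of the arm, the fingers and panel_4 above 60 N).
It also fails if it takes over 48 s, if anything falls off the work surface, if the arm or the gripper's body presses on something with over 40 N, if the wrist force passes 120 N, or if a joint passes its speed limit or range.

## Robot

A 6-joint arm with a two-finger parallel gripper is mounted at the origin on the work surface. World frame = base frame: x ahead of the robot, y to its left, z up, the work surface at z = 0. Lengths are in m, angles in rad, forces in N, time in s.
With the tool pointing down it reaches from about 0.375 to 0.9 m from the base axis. Payload 3.1 kg.
Tool frame: the origin (TCP) lies between the finger pads; the fingertips stand 17 mm ahead of it and the grasp point (between the pads) lies 2 mm behind it (robot.nose_length is the distance from the TCP to the fingertips, in m); z points along the fingers, y is the line along which they close (so a half turn about z gives the same grasp; the last joint's range is limited). The gripper opens to 87 mm and grips with 3 to 60 N. Pads are 19 mm wide; open, the fingers measure 117 mm over their backs; the gripper's body (75 mm by 190 mm) begins 51 mm behind the grasp point.
Start: joints at [-1.496, 0.527, 1.433, -0, 1.181, -0.178], TCP at [0.156, -0.605, 0.24] pointing down, gripper open.
Joint ranges: [-3.08, 3.08], [-0.75, 2.2], [0.22, 2.44], [-1.43, 4.57], [0, 2.65], [-2.85, 2.85]. Speed limits (rad/s): [2.79, 2.79, 3.14, 3.14, 3.14, 3.14].

## Interface

Orientations are given as a unit quaternion [x, y, z, w].
In Python, from rig import robot, cams gives the robot as it stands.
- The arm moves only by the shell command python3 -m pendant 'ROWS' [FORCE]. ROWS is JSON, a list of rows, each an object with "jaw": the opening, from 0 (shut) to 1 (fully open); "linear": the shift along the tool's x, y, z in cm, a list of three; "twist": the turn about the tool's z in degrees. A call has 1 to 12 rows; each row shifts and turns the commanded pose from where the row before left it, along the tool's axes as they then stand; what a row does not reach is not made up. A row lasts 1/12 s, in which the tool goes at most 41.7 mm and 7.16 degrees, less where a joint would pass 70% of its speed; a pose out of reach is approached as far as the arm can. A call is refused whole if a number of a shift passes 4.17 or a number of a turn 7.16, either way. A call with a gripper value outside its range is refused whole. The fingers move at their own pace and stop on an object; FORCE is the grip in N (left out, the last holds). Time passes only in rows, so rows that do not move let the fingers close. It gives the time, the measured TCP pose, the force, the opening and the grip force at its end, in the units of the state.
- robot.get_obs(): the state, without advancing time (a new reading comes with each control period).
- cams.camera(name): name is "side" or "top" or "wrist"; returns a dict with "color" (420x560x3 uint8, blue, green, red), "depth" (420x560 float32, m along the optical axis (not along the pixel's ray), 0 where there is no reading), "fov_y" (degrees; the focal length in pixels is half the picture's height over the tangent of half this angle, whatever the lens; pixels are square), "cx", "cy" (the principal point, pixels), "view" (4x4, takes a point from world to camera coordinates). Camera axes: x right, y down, z forward; pixel columns grow to the right and rows downward; lengths in m; the calibration is good to about 2 mm. A picture is of the moment at which its call begins.
- robot.hand_in(): hands the job in; it is judged then, once.
The state is a dict: "time": time; "q": joint angles; "joint_velocities": joint speeds; "joint_torque": joint torques, N m; "position": TCP position; "tool_rot": TCP orientation; "ft_force": force on the tool from outside, world axes, zero at the start; "moment": the same for the moment, N m; "grip_width": finger opening in m; "grip_force": force on a finger pad.
Only numpy, scipy, OpenCV 4.12 (cv2) and the standard library are available. Lean on these libraries where they do the work, as an engineer would, in place of code of your own. Each camera call takes 0.05 s, during which the arm holds its last target. There are 200 camera calls.

## Working session

There is one attempt and no reset: what is moved stays moved. The work goes in short steps, Python scripts to look and compute and a shell command to move; the robot and the scene stay as the last step left them, time stands still between calls to the robot, and variables do not carry over. Pictures are saved under pics/ and viewed, at most 10 in all, crops included, and the job is handed in when it is done.

```bash
mkdir -p pics; cat > h.py <<'E'
import numpy as np,cv2
from rig import robot,cams
def K(c):
    f=c["color"].shape[0]/2/np.tan(np.radians(c["fov_y"])/2); return f
def ray(c,u,v,z):
    f=K(c);T=np.linalg.inv(c["view"]);d=T[:3,:3]@np.array([(u-c["cx"])/f,(v-c["cy"])/f,1]);o=T[:3,3]
    return o+d*(z-o[2])/d[2]
E
python3 - <<'E'
from h import *
ims=[]
for n in("top","side"):
    c=cams.camera(n);cv2.imwrite(f"pics/{n}0.png",c["color"])
    np.save(n,c,allow_pickle=True)
    print(n,np.linalg.inv(c["view"])[:3].round(3).tolist())
o=robot.get_obs();print(o["position"],o["tool_rot"],o["ft_force"],o["time"])
E
```

```text
top [[-0.022, -0.989, 0.147, 0.353], [-1.0, 0.021, -0.004, 0.017], [0.001, -0.147, -0.989, 1.284]]
side [[-0.981, -0.152, 0.117, 0.415], [-0.192, 0.768, -0.61, 0.772], [0.003, -0.622, -0.783, 1.075]]
[ 0.15630332 -0.60449215  0.23866586] [ 9.92020152e-01  1.26075618e-01  4.77402365e-05 -9.77318171e-04] [-0.36445003  0.47946008 -0.17660134] 0.1
```

View pics/top0.png

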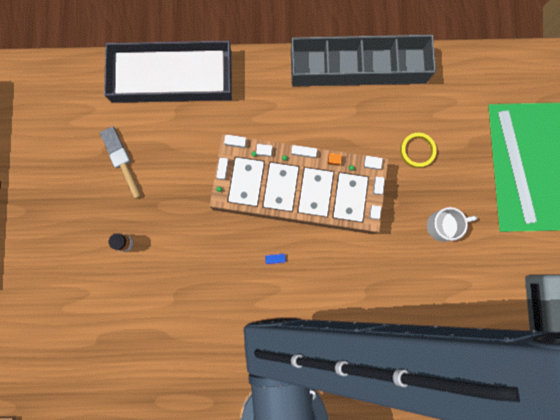

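View pics/side0.png

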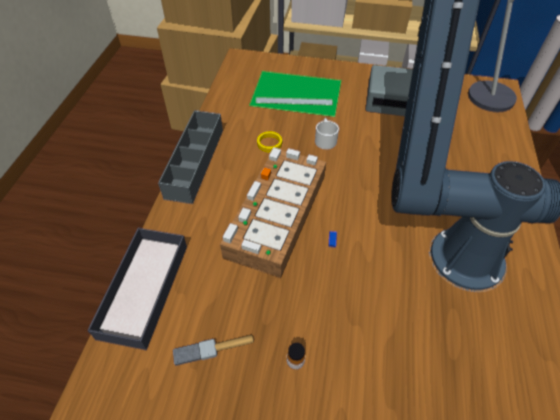

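The top view shows the four panels near (246,182), (281,187), (317,192) and (351,198). Image up is +x and image left is +y. The eraser is at (275,259), and the houses stand along the far strip and both ends.

```bash
python3 - <<'E'
from h import *
c=np.load("top.npy",allow_pickle=True).item()
im=c["color"];m=((im.min(2)>150)*255).astype(np.uint8)
C,_=cv2.findContours(m,cv2.RETR_EXTERNAL,cv2.CHAIN_APPROX_SIMPLE)
P=[]
for k in C:
    a=cv2.contourArea(k)
    if 900<a<2500:
        r=cv2.minAreaRect(k);
        if 200<r[0][0]<400 and r[0][1]<230: P.append(r); print(r,ray(c,*r[0],.075).round(4))
P.sort(key=lambda r:r[0][0])
W=np.array([ray(c,*r[0],.075) for r in P]);d=W[0]-W[-1];yaw=np.degrees(np.arctan2(-d[0],d[1]))
ex=np.array([np.cos(np.radians(yaw)),np.sin(np.radians(yaw)),0])
print("yaw",yaw,"spacing",np.linalg.norm(d)/3, "depth z at panels",[c["depth"][int(r[0][1]),int(r[0][0])] for r in P])
o=robot.get_obs();q=o["tool_rot"]
from scipy.spatial.transform import Rotation as R
M=R.from_quat(q).as_matrix();print(M.round(3))
tw=np.degrees(np.arctan2(M[1,0],M[0,0]));print("toolyaw",tw)
for w in W:
    t=w-0.045*ex;print("press",t.round(4),"tool shift cm",(M.T@(t+[0,0,.017]-o["position"])*100).round(1))
E
```

```text
((350.4200134277344, 197.05999755859375), (29.132801055908203, 45.25483322143555), 8.130102157592773) [ 0.5353 -0.1728  0.075 ]
((315.2499694824219, 191.74998474121094), (28.991378784179688, 45.25483703613281), 8.13010311126709) [ 0.5502 -0.0877  0.075 ]
((280.4040222167969, 186.52281188964844), (28.870086669921875, 45.10034942626953), 8.426969528198242) [ 0.565  -0.0031  0.075 ]
((245.70269775390625, 181.28378295898438), (28.769821166992188, 45.374114990234375), 9.462322235107422) [0.5798 0.0814 0.075 ]
yaw -9.923354197117076 spacing 0.08601318819189656 depth z at panels [np.float32(1.2292073), np.float32(1.2270824), np.float32(1.220509), np.float32(1.2248715)]
[[ 0.968  0.25  -0.   ]
 [ 0.25  -0.968  0.002]
 [ 0.    -0.002 -1.   ]]
toolyaw 14.485739364419198
press [0.5355 0.0891 0.075 ] tool shift cm [ 54.1 -57.6  14.8]
press [0.5206 0.0047 0.075 ] tool shift cm [ 50.5 -49.8  14.8]
press [ 0.5059 -0.0799  0.075 ] tool shift cm [ 47.  -42.   14.8]
press [ 0.491 -0.165  0.075] tool shift cm [ 43.4 -34.1  14.7]
```

```bash
python3 -m pendant '[{"jaw":0,"linear":[0,0,0],"twist":6.1},{"jaw":0,"linear":[0,0,0],"twist":6.1},{"jaw":0,"linear":[0,0,0],"twist":6.1},{"jaw":0,"linear":[0,0,0],"twist":6.1},{"jaw":0,"linear":[1.8,-3.5,0],"twist":0},{"jaw":0,"linear":[1.8,-3.5,0],"twist":0},{"jaw":0,"linear":[1.8,-3.5,0],"twist":0},{"jaw":0,"linear":[1.8,-3.5,0],"twist":0},{"jaw":0,"linear":[1.8,-3.5,0],"twist":0},{"jaw":0,"linear":[1.8,-3.5,0],"twist":0},{"jaw":0,"linear":[1.8,-3.5,0],"twist":0},{"jaw":0,"linear":[1.8,-3.5,0],"twist":0}]'
python3 -m pendant '[{"jaw":0,"linear":[1.8,-3.5,0],"twist":0},{"jaw":0,"linear":[1.8,-3.5,0],"twist":0},{"jaw":0,"linear":[1.8,-3.5,0],"twist":0},{"jaw":0,"linear":[1.8,-3.5,0],"twist":0},{"jaw":0,"linear":[1.8,-3.5,0],"twist":0},{"jaw":0,"linear":[1.8,-3.5,0],"twist":0},{"jaw":0,"linear":[0,0,0],"twist":0},{"jaw":0,"linear":[0,0,0],"twist":0}]'
cat >> h.py <<'E'
W=np.array([[.5798,.0814,.075],[.565,-.0031,.075],[.5502,-.0877,.075],[.5353,-.1728,.075]])
def stat():
    from scipy.spatial.transform import Rotation as R
    o=robot.get_obs();M=R.from_quat(o["tool_rot"]).as_matrix()
    print("t",o["time"],"pos",o["position"].round(4),"yaw",np.degrees(np.arctan2(M[1,0],M[0,0])).round(2),"F",o["ft_force"].round(2),"w",o["grip_width"])
    y=np.radians(-9.92);ex=np.array([np.cos(y),np.sin(y),0])
    for i,w in enumerate(W): print(i+1,"to press",(M.T@(w-.045*ex+[0,0,.017]-o["position"])*100).round(2))
E
python3 -c "from h import *;stat()"
```

```text
time: 1.1
position: [0.347, -0.3522, 0.2393]
tool_rot: [0.996, -0.087, -0.0, -0.0]
ft_force: [1.8, -0.6, -0.3]
grip_width: 0.0146
grip_force: 0.0
time: 1.77
position: [0.4896, -0.1638, 0.2392]
tool_rot: [0.996, -0.084, -0.0, -0.0]
ft_force: [-0.6, -0.2, -2.0]
grip_width: 0.0005
grip_force: 0.0
t 1.7667 pos [ 0.4896 -0.1638  0.2392] yaw -9.64 F [-0.63 -0.19 -1.99] w 0.0005035284328870533
1 to press [  0.3  -25.7   14.72]
2 to press [  0.26 -17.13  14.72]
3 to press [ 0.22 -8.54 14.72]
4 to press [ 0.17  0.1  14.72]
```

```bash
python3 -m pendant '[{"jaw":0,"linear":[0.2,0.1,3],"twist":0},{"jaw":0,"linear":[0,0,3],"twist":0},{"jaw":0,"linear":[0,0,3],"twist":0},{"jaw":0,"linear":[0,0,3],"twist":0},{"jaw":0,"linear":[0,0,1.5],"twist":0},{"jaw":0,"linear":[0,0,0.7],"twist":0},{"jaw":0,"linear":[0,0,0],"twist":0},{"jaw":0,"linear":[0,0,0],"twist":0}]'
python3 -m pendant '[{"jaw":0,"linear":[0,0,0.1],"twist":0},{"jaw":0,"linear":[0,0,0.1],"twist":0},{"jaw":0,"linear":[0,0,0.1],"twist":0},{"jaw":0,"linear":[0,0,0],"twist":0}]'
```

```text
time: 2.43
position: [0.4907, -0.1682, 0.0978]
tool_rot: [0.996, -0.087, 0.0, 0.0]
ft_force: [-0.2, 0.1, 0.3]
grip_width: 0.0008
grip_force: 0.0
time: 2.77
position: [0.4911, -0.1673, 0.0952]
tool_rot: [0.996, -0.086, 0.001, 0.0]
ft_force: [0.1, -0.7, -0.4]
grip_width: 0.0005
grip_force: 0.0
```

```bash
python3 -m pendant '[{"jaw":0,"linear":[0,0,0.1],"twist":0},{"jaw":0,"linear":[0,0,0.1],"twist":0},{"jaw":0,"linear":[0,0,0.1],"twist":0},{"jaw":0,"linear":[0,0,0],"twist":0}]'
python3 -m pendant '[{"jaw":0,"linear":[0,0,0.1],"twist":0},{"jaw":0,"linear":[0,0,0],"twist":0},{"jaw":0,"linear":[0,0,0],"twist":0}]'
```

```text
time: 3.1
position: [0.4909, -0.1671, 0.0915]
tool_rot: [0.996, -0.086, 0.0, 0.0]
ft_force: [-0.1, -0.7, 1.6]
grip_width: 0.0002
grip_force: 0.5
time: 3.35
position: [0.4909, -0.1672, 0.0912]
tool_rot: [0.996, -0.086, 0.0, 0.0]
ft_force: [-1.0, 0.3, 6.4]
grip_width: 0.0006
grip_force: 3.2
```

```bash
for i in 1 2; do python3 -m pendant '[{"jaw":0,"linear":[0,0,0.1],"twist":0},{"jaw":0,"linear":[0,0,0],"twist":0},{"jaw":0,"linear":[0,0,0],"twist":0}]' | grep -E "pos|force"; done
```

```text
position: [0.4909, -0.1672, 0.0911]
ft_force: [-3.5, 0.7, 13.5]
grip_force: 6.7
position: [0.4909, -0.1671, 0.091]
ft_force: [-3.7, 1.0, 20.6]
grip_force: 10.3
```

20 N and no give, but at 45 mm from the middle the fingertips may be resting on the rim. I'll repeat the press 8 mm further in.

```bash
python3 -m pendant '[{"jaw":0,"linear":[0,0,-0.6],"twist":0},{"jaw":0,"linear":[0,0,-0.4],"twist":0},{"jaw":0,"linear":[0.9,0,0],"twist":0},{"jaw":0,"linear":[0,0,0.4],"twist":0},{"jaw":0,"linear":[0,0,0.2],"twist":0},{"jaw":0,"linear":[0,0,0.1],"twist":0},{"jaw":0,"linear":[0,0,0],"twist":0}]'| grep -E "pos|force"
for i in 1 2; do python3 -m pendant '[{"jaw":0,"linear":[0,0,0.1],"twist":0},{"jaw":0,"linear":[0,0,0],"twist":0},{"jaw":0,"linear":[0,0,0],"twist":0}]' | grep -E "pos|force"; done
```

```text
position: [0.5002, -0.1689, 0.0915]
ft_force: [0.5, 0.9, 4.9]
grip_force: 2.4
position: [0.5002, -0.1689, 0.0914]
ft_force: [-0.5, 1.2, 11.4]
grip_force: 5.8
position: [0.5002, -0.1689, 0.0913]
ft_force: [-1.3, 1.2, 18.7]
grip_force: 9.2
```

Panel 4 is packed: it holds 18 N without giving. On to panel 3.

```bash
python3 -m pendant '[{"jaw":0,"linear":[0,0,-0.6],"twist":0},{"jaw":0,"linear":[0,0,-0.9],"twist":0},{"jaw":0,"linear":[0,-2.9,0],"twist":0},{"jaw":0,"linear":[0,-2.9,0],"twist":0},{"jaw":0,"linear":[0,-2.8,0],"twist":0},{"jaw":0,"linear":[0,0,0.8],"twist":0},{"jaw":0,"linear":[0,0,0.3],"twist":0},{"jaw":0,"linear":[0,0,0],"twist":0}]'| grep -E "pos|force"
for i in 1 2; do python3 -m pendant '[{"jaw":0,"linear":[0,0,0.1],"twist":0},{"jaw":0,"linear":[0,0,0.1],"twist":0},{"jaw":0,"linear":[0,0,0],"twist":0}]' | grep -E "pos|force"; done; python3 -c "from h import *;stat()"
```

```text
position: [0.5139, -0.084, 0.0926]
ft_force: [0.8, -0.1, -0.6]
grip_force: 0.0
position: [0.5143, -0.0849, 0.0915]
ft_force: [-0.8, -0.6, -0.6]
grip_force: 0.0
position: [0.5144, -0.0846, 0.0896]
ft_force: [-1.9, -0.7, 1.6]
grip_force: 0.7
t 6.1 pos [ 0.5144 -0.0846  0.0896] yaw -9.93 F [-1.88 -0.66  1.59] w 0.0005839345888371092
1 to press [ -0.92 -17.48  -0.25]
2 to press [-0.92 -8.9  -0.25]
3 to press [-0.92 -0.32 -0.24]
4 to press [-0.92  8.32 -0.24]
```

Panel 3 gives, with little force. I'll press further.

```bash
for i in 1 2 3; do python3 -m pendant '[{"jaw":0,"linear":[0,0,0.1],"twist":0},{"jaw":0,"linear":[0,0,0.1],"twist":0},{"jaw":0,"linear":[0,0,0],"twist":0}]' | grep -E "pos|force"; done
```

```text
position: [0.5146, -0.0843, 0.0875]
ft_force: [0.2, -1.3, 1.7]
grip_force: 0.9
position: [0.5147, -0.084, 0.0855]
ft_force: [0.4, -1.1, 1.9]
grip_force: 0.8
position: [0.5147, -0.0839, 0.0834]
ft_force: [0.0, 0.1, 1.6]
grip_force: 0.7
```

Panel 3 is the free one: it is 8 mm down at about 1.7 N. I'll push it down, then inward.

```bash
python3 -m pendant '[{"jaw":0,"linear":[0,-0.1,0.3],"twist":0},{"jaw":0,"linear":[0,-0.1,0.3],"twist":0},{"jaw":0,"linear":[0,-0.1,0.3],"twist":0},{"jaw":0,"linear":[0,0,0.3],"twist":0},{"jaw":0,"linear":[0,0,0.3],"twist":0},{"jaw":0,"linear":[0,0,0.3],"twist":0},{"jaw":0,"linear":[0,0,0],"twist":0}]' | grep -E "pos|force"
python3 -m pendant '[{"jaw":0,"linear":[0,0,0.3],"twist":0},{"jaw":0,"linear":[0,0,0.3],"twist":0},{"jaw":0,"linear":[0,0,0.3],"twist":0},{"jaw":0,"linear":[0,0,0.3],"twist":0},{"jaw":0,"linear":[0,0,0],"twist":0}]' | grep -E "pos|force"
```

```text
position: [0.5142, -0.0807, 0.0647]
ft_force: [0.1, -0.2, 0.3]
grip_force: 0.2
position: [0.5145, -0.0809, 0.0529]
ft_force: [-0.7, 0.2, 0.3]
grip_force: 0.2
```

```bash
python3 -m pendant '[{"jaw":0,"linear":[0.2,0,0.2],"twist":0},{"jaw":0,"linear":[0.2,0,0.1],"twist":0},{"jaw":0,"linear":[0.2,0,0],"twist":0},{"jaw":0,"linear":[0.1,0,0],"twist":0},{"jaw":0,"linear":[0,0,0],"twist":0}]' | grep -E "pos|force"
python3 - <<'E'
from h import *
c=cams.camera("side");cv2.imwrite("pics/s1.png",cv2.resize(c["color"][120:300,190:390],None,fx=3,fy=3,interpolation=cv2.INTER_CUBIC))
y=np.radians(-9.92);v=robot.get_obs()["position"]-W[2];print(v@[np.cos(y),np.sin(y),0],v[2]-.017)
E
```

```text
position: [0.5217, -0.0821, 0.0503]
ft_force: [-1.0, -0.6, -0.5]
grip_force: 0.6
-0.029028830289461918 -0.04157919742438871
```

View pics/s1.png

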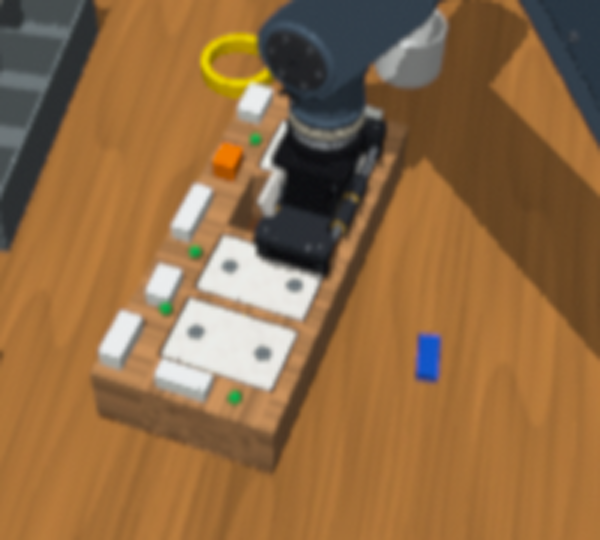

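The picture shows panel 3's far half standing up at about (270,190), with the houses untouched. I estimate 63–67°. Next I back off toward −x, then straight up.

```bash
python3 -m pendant '[{"jaw":0,"linear":[-0.4,0,0],"twist":0},{"jaw":0,"linear":[-0.5,0,0],"twist":0},{"jaw":0,"linear":[0,0,-1.5],"twist":0},{"jaw":0,"linear":[0,0,-3],"twist":0},{"jaw":0,"linear":[-0.5,0,-3],"twist":0},{"jaw":0,"linear":[-1,0,-3],"twist":0},{"jaw":0,"linear":[-1,0,-3],"twist":0},{"jaw":0,"linear":[0,3.5,-2],"twist":0},{"jaw":0,"linear":[0,4,0],"twist":0},{"jaw":0,"linear":[0,4,0],"twist":0},{"jaw":0,"linear":[0,4,0],"twist":0},{"jaw":0,"linear":[0,4,0],"twist":0}]' | grep -E "pos|force"
python3 -m pendant '[{"jaw":0,"linear":[0,4,0],"twist":0},{"jaw":0,"linear":[0,4,0],"twist":0},{"jaw":0,"linear":[0,4,0],"twist":0},{"jaw":0,"linear":[0,0,0],"twist":0},{"jaw":0,"linear":[0,0,0],"twist":0},{"jaw":0,"linear":[0,0,0],"twist":0}]' | grep -E "time|pos|force"
python3 - <<'E'
from h import *
ims=[]
for n,(a,b) in dict(side=(130,200),top=(110,200)).items():
    c=cams.camera(n);ims.append(cv2.resize(c["color"][a:a+150,b:b+200],None,fx=2,fy=2))
    f=K(c);v,u=np.mgrid[:420,:560];d=c["depth"];T=np.linalg.inv(c["view"])
    P=np.stack([(u-c["cx"])/f*d,(v-c["cy"])/f*d,d],-1)@T[:3,:3].T+T[:3,3]
    y=np.radians(-9.92);r=P-W[2];X=r@[np.cos(y),np.sin(y),0];Y=r@[-np.sin(y),np.cos(y),0];Z=r[...,2]
    m=(abs(Y)<.025)&(abs(X)<.045)&(Z>.008)&(Z<.06)&(d>0)
    print(n,m.sum(), "max Z",Z[m].max() if m.any() else None,"slope deg",np.degrees(np.arctan2(np.median(Z[m]),np.median(X[m]))))
cv2.imwrite("pics/f.png",np.hstack(ims))
E
```

```text
position: [0.4542, -0.2701, 0.2062]
ft_force: [-0.5, -0.1, -0.1]
grip_force: 0.0
time: 9.82
position: [0.4335, -0.386, 0.2052]
ft_force: [-0.2, 1.2, -0.1]
grip_force: 0.0
side 141 max Z 0.053415571960476485 slope deg 69.1584377970089
top 261 max Z 0.05353953993846501 slope deg 67.94491593200692
```

View pics/f.png

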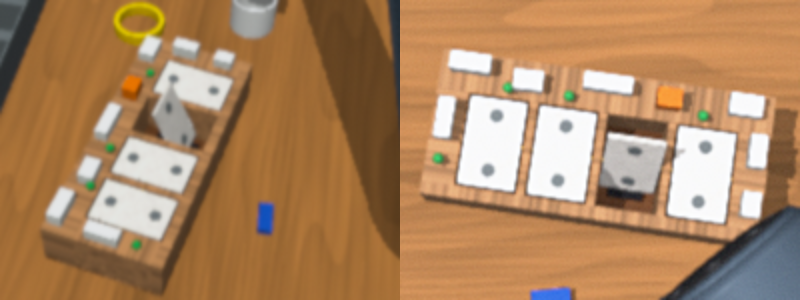

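Panel 3 stands at about 68° in both views (side crop (172,115), top crop (632,165)). The houses, tape, cup and eraser have not moved, and the hand is clear.

```bash
python3 -c "from rig import robot;print(robot.hand_in())"
```

```text
the job is handed in; nothing more can be done
None
```

Panel 3 (third from left) is the hatch; it now stands open at about 68° with the hand clear, nothing else was moved as far as the pictures show, and the job is handed in (no verdict returned).

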